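# Build a tea sieve nest on the shaker

## Robot

A 6-joint arm with a two-finger parallel gripper is mounted at the origin on a cart in front of the work surface, level with it; the furniture and walls round the work are solid. World frame = base frame: x ahead of the robot, y to its left, z up, the work surface at z = 0. Lengths are in m, angles in rad, forces in N, time in s.
With the tool pointing down it reaches from about 0.3 to 0.775 m from the base axis. Payload 14.6 kg.
Tool frame: the origin (TCP) lies at the very end of the fingers, on their centre line; the grasp point (between the pads) lies 19 mm behind it; z points along the fingers, y is the line along which they close (so a half turn about z gives the same grasp; the last joint's range is limited). The gripper opens to 94 mm and grips with 3 to 60 N. Pads are 16 mm wide; open, the fingers measure 119 mm over their backs; the gripper's body (75 mm by 177 mm) begins 78 mm behind the grasp point.
Start: joints at [-1.399, 0.3, 1.521, -0, 1.321, -0.067], TCP at [0.13, -0.534, 0.205] pointing down, gripper open.
Joint ranges: [-3.03, 3.03], [-0.79, 2.21], [0.23, 2.52], [-1.04, 4.18], [0, 3.07], [-2.55, 2.55]. Speed limits (rad/s): [2.22, 2.22, 2.57, 3.14, 3.14, 3.14].

## Interface

Orientations are given as a unit quaternion [x, y, z, w].
In Python, from rig import sense, capture, camera_model, sign_off, search_frame, spot_point gives the robot as it stands. The module is installed in compiled form; this text tells all that it offers.
- The arm moves only by the tool send_rows, never from a script. Its arguments are lists of equal length, an entry for each row: "fingers": the opening, from -1 (shut) to 1 (fully open); "offset": the shift along the tool's x, y, z in units of 40 mm (1.0 is 40 mm), a list of three; "rotation": the turn, a rotation vector about the tool's x, y, z in rad, a list of three. In form: {"fingers": [fingers, ...], "offset": [[tx, ty, tz], ...], "rotation": [[rx, ry, rz], ...]}. A call has exactly 10 rows; each row is the pose to reach, as a shift and turn from the pose commanded when the call began, along the tool's axes at that moment; what a row does not reach only later rows make up. A row lasts 1/10 s, in which the tool goes at most 50 mm and 8.59 degrees, less where a joint would pass 70% of its speed; a pose out of reach is approached as far as the arm can. A call with a gripper value outside its range is refused whole. The fingers move at their own pace and stop on an object; "newtons" is the grip in N (left out, the last holds). Time passes only in rows, so rows that repeat a pose let the fingers close, or fill a call up. It gives the time, the measured TCP pose, the force, the opening and the grip force at its end, in the units of the state.
- sense(): the state, without advancing time (a new reading comes with each control period).
- capture(name): name is "scene" or "top" or "wrist"; returns (picture, depth): 384x512x3 uint8, red, green, blue; 384x512 float32, m along the optical axis (not along the pixel's ray), 0 where there is no reading.
- camera_model(name): a dict with "fov_y" (degrees; the focal length in pixels is half the picture's height over the tangent of half this angle, whatever the lens; pixels are square), "cx", "cy" (the principal point, pixels), "R" (3x3) and "t" (3): a world point X has camera coordinates R X + t. Camera axes: x right, y down, z forward; pixel columns grow to the right and rows downward; lengths in m; the calibration is good to about 2 mm. A picture is of the moment at which its call begins: read the wrist's pose just before it. camera_model takes no time and is no camera call; for the wrist camera it gives the pose at the moment of the call.
- sign_off(): hands the job in; it is judged then, once.
Trained networks look in the newest picture that a camera, given by its name, has taken for a name from the list of things; names that differ only in an ending like _2 or _b are one class to them, and where a whole thing is asked for, a point or a joint stands for the part that bears it (a point fixed in the world has none). Each returns a list of dicts, best first, with "score" (0 to 1); they miss things now and then, are a little off and sometimes report something else, mostly with a low value. They report only what shows in the picture. A call takes as long as a camera call. They do not tell look-alikes from the thing itself.
- search_frame(label, camera): "at" ([x, y, z] in m, in world coordinates, good to about 4 mm: the middle of the surface that is visible of it).
- spot_point(label, camera): "at" ([x, y, z] in m, in world coordinates, good to about 4 mm: a listed point, or the origin of a listed thing).
The state is a dict: "clock": time; "joints": joint angles; "joint_vel": joint speeds; "tau": joint torques, N m; "position": TCP position; "orientation": TCP orientation; "force": force on the tool from outside, world axes, zero at the start; "torque": the same for the moment, N m; "grip_width": opening from 0.0 (shut) to 1.0 (fully open); "finger_force": force on a finger pad.
Only numpy, scipy, OpenCV 4.12 (cv2) and the standard library are available. Lean on these libraries where they do the work, as an engineer would, in place of code of your own. Each camera call takes 0.05 s, during which the arm holds its last target. There are 200 camera calls.

## Task

Build the sieve nest for grading a tea sample on the bench shaker: seat the collecting pan in the shaker's ring, stack the three sieves on it with the finest mesh lowest and the coarsest on top, and close the nest with its steel lid. Every part must sit level and fully home in the one below it; leave the tasting cup and the porcelain cup lid standing where they are.

Things in the scene. Friction and masses are not known exactly. Their poses are not given: they have to be found in the camera images.
- seat (a point): Centre of the top edge of the seat ring on the shaker, 53 mm above the worktop. Shaker: fixed grey box 130 x 130 x 40 mm, aluminium disc on top; upright ring on it 62 mm outside, 56.6 mm bore, 8 mm high. The pan's spigot drops in until its shoulder rests on the ring: pan underside 6 mm below this point. Stands left or right of the work; a digital balance is on the other side.
- pan: Collecting pan: deep steel dish, solid floor, no mesh, 62 mm outside, 38 mm tall (sieves: 28), open top with 56.6 mm bore. Foot: spigot 6 mm tall, 53 mm across, tapered to 50, below a flat shoulder. Stands open side up; grip across the 62 mm body. Origin: centre of underside, z up, yaw free. 130 g. The seated sieve above has its underside 32 mm above the pan's.
- fine_sieve: Fine sieve, mesh of 1.8 mm pitch like a close grey gauze. Steel ring 62 mm outside, 28 mm tall, open top with 56.6 mm bore, mesh 9 mm up. Foot: spigot 6 mm tall, 53 mm across, tapered to 50, below a flat shoulder. Stands open side up; grip across the 62 mm body. Origin: centre of underside, z up, yaw free. 90 g. The part seated on it has its underside 22 mm above this one's.
- medium_sieve: Medium sieve, mesh of 7 mm pitch, about 8 openings across. Steel ring 62 mm outside, 28 mm tall, open top with 56.6 mm bore, mesh 9 mm up. Foot: spigot 6 mm tall, 53 mm across, tapered to 50, below a flat shoulder. Stands open side up; grip across the 62 mm body. Origin: centre of underside, z up, yaw free. 90 g. The part seated on it has its underside 22 mm above this one's.
- coarse_sieve: Coarse sieve, mesh of 14 mm pitch, about 4 openings across. Steel ring 62 mm outside, 28 mm tall, open top with 56.6 mm bore, mesh 9 mm up. Foot: spigot 6 mm tall, 53 mm across, tapered to 50, below a flat shoulder. Stands open side up; grip across the 62 mm body. Origin: centre of underside, z up, yaw free. 90 g. The part seated on it has its underside 22 mm above this one's.
- sieve_lid: Steel lid of the sieve set: disc 62 mm across with an upright round black knob, 16 mm in diameter, from 12 to 36 mm above the underside, to grip from above. Under the disc (6 to 12 mm up, flat shoulder below) the same spigot, 6 mm tall, 53 mm across, tapered to 50. Lies knob up. Origin: centre of underside, z up, yaw free. 80 g.
- tasting_cup: White porcelain tasting cup with an ear handle, 62 x 80 x 60 mm tall, loose, standing among the sieve parts: a bystander, not to be moved. Origin: centre of its underside.
- cup_lid: White porcelain domed cup lid with a small white knob, 66 mm across, 31 mm tall, loose, lying among the sieve parts: a bystander, not the nest's lid, not to be moved. Origin: centre of its underside.
Things that resemble listed ones, but are neither listed nor needed, are in the scene too. Leave any blue or purple look-alike of the fine_sieve alone.

How it is judged:
By the outcome, as a careful person would: the job done as asked, in the order asked, and still so for the second after the job is handed in, with the robot touching nothing.
It also fails if it takes over 118 s, if anything falls off the work surface, if the arm or the gripper's body presses on something with over 40 N, if the wrist force passes 120 N, or if a joint passes its speed limit or range.

## Working session

There is one attempt and no reset: what is moved stays moved. The work goes in short steps, Python scripts to look and compute and a tool call to move; the robot and the scene stay as the last step left them, time stands still between calls to the robot, and variables do not carry over. Pictures are saved under pics/ and viewed, at most 14 in all, crops included, and the job is handed in when it is done.

Besides the shell and the picture viewer there is one more tool, called after "Request:" as name(argument=value, ...) on one line, values as JSON. send_rows: Moves the arm, as the interface text tells. Its arguments: {"type":"object","properties":{"fingers":{"type":"array","items":{"type":"number"}},"offset":{"type":"array","items":{"type":"array","items":{"type":"number"}}},"rotation":{"type":"array","items":{"type":"array","items":{"type":"number"}}},"newtons":{"type":"number"}},"required":["fingers","offset","rotation"]}

```bash
mkdir -p pics; python3 - <<'E'
from rig import *
import cv2,numpy as np
s=sense();print(s['clock'],s['position'],s['orientation'],s['grip_width'])
for c in ['top','scene']:
    p,d=capture(c);cv2.imwrite(f'pics/{c}0.png',p[...,::-1]);np.save(f'{c}_d.npy',d)
    m=camera_model(c);print(c,m['fov_y'],np.round(m['R'],3).tolist(),np.round(m['t'],3))
    for l in ['seat','pan','fine_sieve','medium_sieve','coarse_sieve','sieve_lid','tasting_cup','cup_lid']:
        r=spot_point(l,c); print(l,[(np.round(a['at'],3).tolist(),round(a['score'],2)) for a in r[:4]])
print(sense()['clock'])
E
```

```text
0.0 [ 0.13003619 -0.5341313   0.20488535] [ 9.92880921e-01  1.19109696e-01 -3.34664711e-05 -5.96704097e-04] 0.9976169683520614
top 46.265397752392815 [[0.017, -1.0, -0.019], [-0.998, -0.016, -0.061], [0.061, 0.02, -0.998]] [0.006 0.492 1.541]
seat []
pan [([0.6, 0.073, -0.002], 0.56)]
fine_sieve [([0.472, -0.003, 0.001], 0.79), ([0.367, -0.018, -0.002], 0.69), ([0.328, -0.135, -0.005], 0.63), ([0.368, 0.123, -0.004], 0.51)]
medium_sieve [([0.48, -0.163, -0.006], 0.72), ([0.598, 0.077, 0.001], 0.64), ([0.583, 0.35, 0.054], 0.62)]
coarse_sieve [([0.364, -0.301, -0.004], 0.43)]
sieve_lid [([0.471, 0.167, 0.0], 0.78)]
tasting_cup [([0.611, -0.071, -0.001], 0.54)]
cup_lid [([0.377, 0.313, 0.002], 0.76), ([0.582, 0.348, 0.054], 0.38)]
scene 46.07820179355593 [[-0.656, -0.755, -0.027], [-0.326, 0.315, -0.892], [0.681, -0.576, -0.452]] [0.313 0.222 0.91 ]
seat [([0.587, 0.344, 0.054], 0.97)]
pan [([0.598, 0.078, 0.003], 0.57), ([0.608, -0.076, -0.002], 0.3)]
fine_sieve [([0.372, 0.122, -0.002], 0.64), ([0.367, -0.023, 0.002], 0.57), ([0.474, -0.01, -0.001], 0.56), ([0.328, -0.137, 0.002], 0.44)]
medium_sieve [([0.481, -0.164, -0.003], 0.74)]
coarse_sieve [([0.473, -0.007, -0.001], 0.75)]
sieve_lid [([0.471, 0.169, -0.003], 0.73)]
tasting_cup [([0.612, -0.076, -0.001], 0.94)]
cup_lid [([0.378, 0.315, 0.003], 0.81), ([0.481, -0.163, -0.002], 0.5)]
0.9
```

View pics/top0.png

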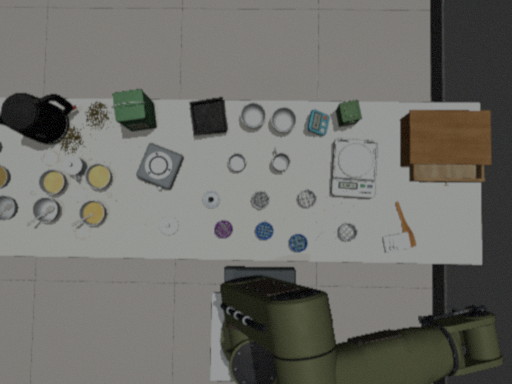

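View pics/scene0.png

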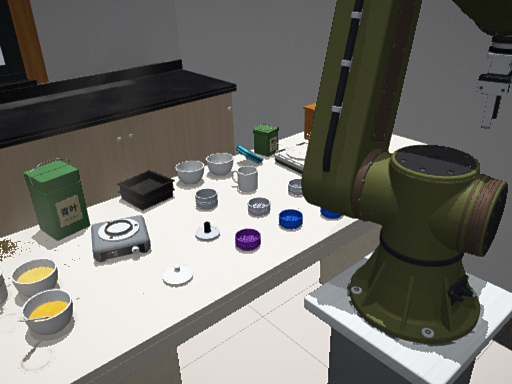

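```bash
python3 - <<'E'
import cv2,numpy as np
p=cv2.imread('pics/top0.png')
c=[cv2.resize(p[v-16:v+16,u-16:u+16],(260,260),interpolation=cv2.INTER_CUBIC) for u,v in [(260,200),(306,199),(346,232),(236,163),(211,199),(160,166)]]
im=np.vstack([np.hstack(c[:3]),np.hstack(c[3:])]);cv2.imwrite('pics/crop.png',im)
E
```

```text
(no output)
```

View pics/crop.png

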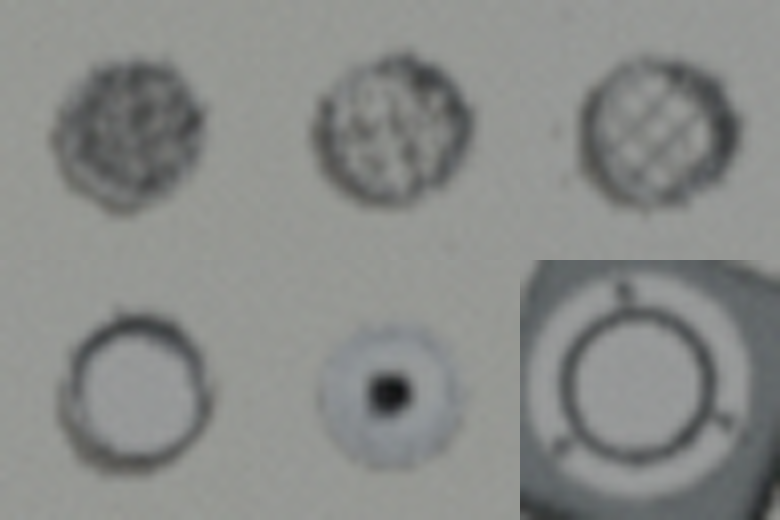

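The top view shows the parts. The fine sieve looks to be at (260,200), medium at (306,199), coarse at (346,232), the pan at (236,163), the lid at (211,199) and the seat at (158,166). The cup is at (280,162), and the blue and purple look-alikes are in the front row. Next I'll move over the pan.

Request:
send_rows(fingers=[1,1,1,1,1,1,1,1,1,1], offset=[[1.2,-0.96,0],[2.4,-1.92,0],[3.6,-2.88,0],[4.8,-3.84,0],[6,-4.8,0],[7.2,-5.76,0],[8.4,-6.72,0],[9.6,-7.68,0],[10.8,-8.64,0],[12,-9.6,0]], rotation=[[0,0,0.05],[0,0,0.1],[0,0,0.15],[0,0,0.2],[0,0,0.239],[0,0,0.239],[0,0,0.239],[0,0,0.239],[0,0,0.239],[0,0,0.239]])

```text
clock: 1.9
position: [0.4365, -0.1366, 0.2058]
orientation: [1.0, -0.0, 0.0, 0.0]
force: [0.6, -0.8, -0.0]
grip_width: 0.997
finger_force: 0.0
```

```bash
cat > h.py <<'E'
from rig import *
import cv2,numpy as np
def shot(name=None):
    m=camera_model('wrist');s=sense();p,d=capture('wrist')
    if name: cv2.imwrite(f'pics/{name}.png',p[...,::-1])
    return m,s,p,d
def world(m,d):
    h,w=d.shape;f=h/2/np.tan(np.radians(m['fov_y']/2))
    v,u=np.mgrid[:h,:w];c=np.stack([(u-m['cx'])/f*d,(v-m['cy'])/f*d,d],-1)
    W=(c-m['t'])@m['R'];W[d<=0]=np.nan
    return W
def ring(m,d,xy,z,tol=.004,r=.045):
    """fit a circle to points at height z near xy -> centre, radius, n"""
    W=world(m,d);k=(abs(W[...,2]-z)<tol)&(np.hypot(W[...,0]-xy[0],W[...,1]-xy[1])<r)
    P=W[k].astype(np.float64)
    if len(P)<30: return None
    (c,R)=cv2.minEnclosingCircle(P[:,:2].astype(np.float32))
    A=np.c_[2*P[:,:2],np.ones(len(P))];q=np.linalg.lstsq(A,(P[:,:2]**2).sum(1),rcond=None)[0]
    return np.round([*q[:2],np.sqrt(q[2]+q[0]**2+q[1]**2),*c,R,np.median(P[:,2])],4),len(P)
E
python3 - <<'E'
from h import *
m,s,p,d=shot('w0');np.save('w0.npy',d)
print(s['clock'],s['position'],s['joints'],s['joint_vel'].round(2) if hasattr(s['joint_vel'],'round') else s['joint_vel'])
print(m['fov_y'],m['R'].round(3),(-m['R'].T@m['t']).round(3))
for xy in [(.472,-.005),(.48,-.163),(.364,-.301),(.6,.075)]:
    print(xy,ring(m,d,xy,.028),ring(m,d,xy,.038))
E
```

```text
1.9 [ 0.43652601 -0.13662994  0.20577116] [-3.83407416e-01  9.11935797e-02  1.76978371e+00 -5.07609793e-05
  1.27978791e+00  1.18753190e+00] [ 1.09  0.35 -0.38  0.    0.02  1.08]
62.163722241803754 [[ 0.001 -1.    -0.   ]
 [-0.965 -0.001  0.264]
 [-0.264 -0.    -0.965]] [ 0.514 -0.136  0.385]
(0.472, -0.005) (array([ 0.4736, -0.0045,  0.0295,  0.4733, -0.0042,  0.0313,  0.0281]), 541) None
(0.48, -0.163) (array([ 0.4809, -0.1642,  0.0294,  0.4807, -0.1644,  0.0311,  0.0283]), 462) None
(0.364, -0.301) (array([ 0.3685, -0.3036,  0.0295,  0.3682, -0.3038,  0.0315,  0.0279]), 482) None
(0.6, 0.075) (array([0.6008, 0.0783, 0.0296, 0.6005, 0.0785, 0.0309, 0.0281]), 499) (array([0.6009, 0.0788, 0.0295, 0.6005, 0.0796, 0.0319, 0.0379]), 628)
```

View pics/w0.png

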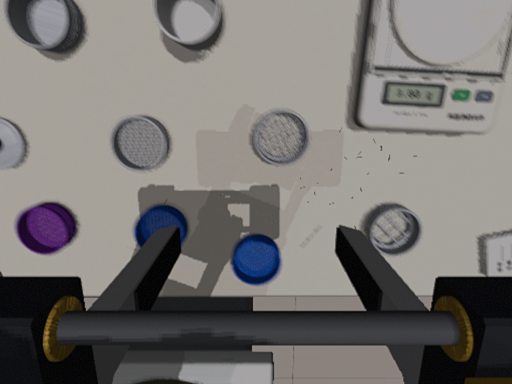

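```bash
python3 - <<'E'
import cv2,numpy as np
from rig import sense
p=cv2.imread('pics/w0.png')
c=[cv2.resize(p[v-32:v+32,u-32:u+32],(260,260),interpolation=cv2.INTER_CUBIC) for u,v in [(141,142),(279,135),(392,228)]]
cv2.imwrite('pics/crop2.png',np.hstack(c));s=sense();print(s['clock'],s['position'])
E
```

```text
1.95 [ 0.43953494 -0.13187173  0.20567605]
```

View pics/crop2.png

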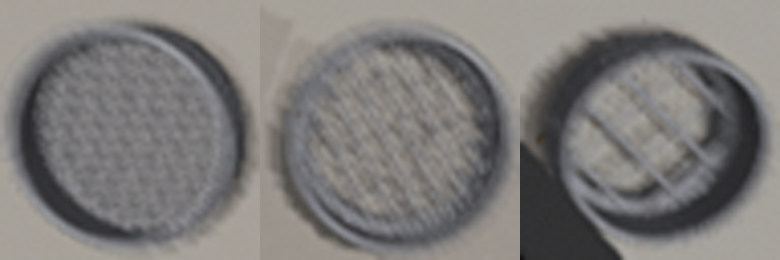

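The left crop (141,142) is a close gauze, so it's the fine sieve. The middle one (279,135) is medium and the right one (392,228), with about 4 openings across, is coarse. Now the pan.

Request:
send_rows(fingers=[1,1,1,1,1,1,1,1,1,1], offset=[[1,-1.3,0],[2,-2.6,0],[3,-4,0],[4,-5.25,0],[4,-5.25,0],[4,-5.25,0.5],[4,-5.25,0.5],[4,-5.25,0.5],[4,-5.25,0.5],[4,-5.25,0.5]], rotation=[[0,0,0],[0,0,0],[0,0,0],[0,0,0],[0,0,0],[0,0,0],[0,0,0],[0,0,0],[0,0,0],[0,0,0]])

```text
clock: 2.95
position: [0.5956, 0.0704, 0.1866]
orientation: [1.0, -0.001, 0.001, -0.0]
force: [-0.3, -0.7, 0.8]
grip_width: 1.005
finger_force: 0.0
```

```bash
python3 - <<'E'
from h import *
m,s,p,d=shot('w1');np.save('w1.npy',d)
print(s['clock'],s['position'],s['orientation'],np.round(s['joint_vel'],3))
for n,xy,z in [('pan',(.6,.078),.038),('seat',(.585,.346),.053),('fine',(.473,-.0045),.028),('lid',(.471,.168),.012)]:
    print(n,ring(m,d,xy,z,.003))
print(spot_point('seat','wrist')[:1],spot_point('sieve_lid','wrist')[:1])
E
```

```text
2.95 [0.59558843 0.07043626 0.18661139] [ 9.99999447e-01 -7.41671728e-04  7.45652476e-04 -8.85317261e-06] [ 0.006  0.003 -0.003  0.002 -0.     0.002]
pan (array([0.6018, 0.0795, 0.0295, 0.6013, 0.0795, 0.0312, 0.0382]), 501)
seat (array([0.5845, 0.3459, 0.029 , 0.5821, 0.3356, 0.0284, 0.0531]), 280)
fine (array([ 0.4743, -0.0038,  0.0295,  0.4737, -0.0039,  0.0316,  0.028 ]), 429)
lid (array([0.4711, 0.1647, 0.0212, 0.4733, 0.1681, 0.0314, 0.0109]), 1021)
[] [{'at': [0.4726, 0.1629, 0.0023], 'score': 0.55}]
```

View pics/w1.png

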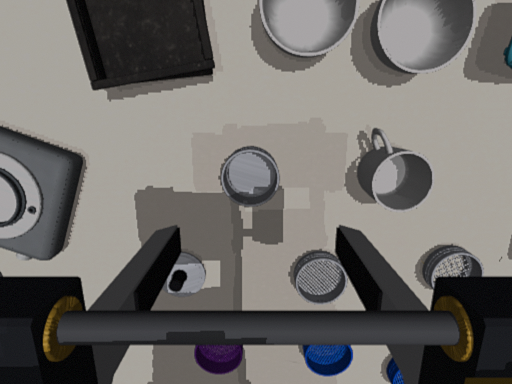

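Looking from above the pan: pan at (250,177), lid at (185,275), fine sieve at (320,275), seat partly in view at the left. Descend and grip.

Request:
send_rows(fingers=[1,1,1,1,1,1,1,-1,-1,-1], offset=[[0.15,-0.22,0.8],[0.15,-0.22,1.7],[0.15,-0.22,2.6],[0.15,-0.22,3.5],[0.15,-0.22,4.1],[0.15,-0.22,4.35],[0.15,-0.22,4.35],[0.15,-0.22,4.35],[0.15,-0.22,4.35],[0.15,-0.22,4.35]], rotation=[[0,0,0],[0,0,0],[0,0,0],[0,0,0],[0,0,0],[0,0,0],[0,0,0],[0,0,0],[0,0,0],[0,0,0]], newtons=25)

```text
clock: 4.1
position: [0.6022, 0.0802, 0.0127]
orientation: [1.0, -0.0, 0.001, -0.0]
force: [-0.9, 0.2, 0.1]
grip_width: 0.782
finger_force: 0.0
```

Request:
send_rows(fingers=[-1,-1,-1,-1,-1,-1,-1,-1,-1,-1], offset=[[0,0,0],[0,0,0],[0,0,0],[0,0,-0.5],[0,0,-1.5],[0,0,-2.5],[-0.5,-1,-3.5],[-1,-2,-4],[-1.5,-3,-4],[-2,-4,-4]], rotation=[[0,0,0],[0,0,0],[0,0,0],[0,0,0],[0,0,0],[0,0,0],[0,0,0],[0,0,0],[0,0,0],[0,0,0]])

```text
clock: 5.1
position: [0.5208, 0.2418, 0.1726]
orientation: [1.0, -0.0, 0.001, -0.0]
force: [0.7, 0.8, -2.2]
grip_width: 0.667
finger_force: 25.0
```

Request:
send_rows(fingers=[-1,-1,-1,-1,-1,-1,-1,-1,-1,-1], offset=[[-0.2,-0.8,0],[-0.5,-1.6,0],[-0.5,-2.65,0],[-0.5,-2.65,0],[-0.5,-2.65,0],[-0.5,-2.65,0],[-0.5,-2.65,0],[-0.5,-2.65,0],[-0.5,-2.65,0],[-0.5,-2.65,0]], rotation=[[0,0,0],[0,0,0],[0,0,0],[0,0,0],[0,0,0],[0,0,0],[0,0,0],[0,0,0],[0,0,0],[0,0,0]])

```text
clock: 6.1
position: [0.5018, 0.346, 0.1715]
orientation: [1.0, -0.0, 0.0, -0.0]
force: [-0.4, -0.2, -0.7]
grip_width: 0.666
finger_force: 25.0
```

```bash
python3 - <<'E'
from h import *
m,s,p,d=shot('w2');np.save('w2.npy',d)
print(s['clock'],s['position'],s['orientation'],s['grip_width'],s['finger_force'],s['force'])
print('seat',ring(m,d,(.585,.346),.053,.003),ring(m,d,(.585,.346),.053,.0015,.035))
print('lid',ring(m,d,(.472,.167),.012,.003))
print('pan', ring(m,d,s['position'][:2],s['position'][2]+.028,.004))
E
```

```text
6.1 [0.50177555 0.34595892 0.17152658] [ 9.99999946e-01 -3.26964578e-04  2.20405707e-05 -2.28142401e-05] 0.6662890654747745 24.99959947541356 [-0.39587628 -0.2478535  -0.72831798]
seat (array([0.5847, 0.3477, 0.0295, 0.5892, 0.3479, 0.0354, 0.0533]), 706) (array([0.5847, 0.3477, 0.0295, 0.5847, 0.3477, 0.0311, 0.0533]), 630)
lid (array([0.4731, 0.168 , 0.0229, 0.4732, 0.1685, 0.0315, 0.0107]), 1865)
pan (array([0.5029, 0.3465, 0.0309, 0.5115, 0.3466, 0.0434, 0.1977]), 2398)
```

View pics/w2.png

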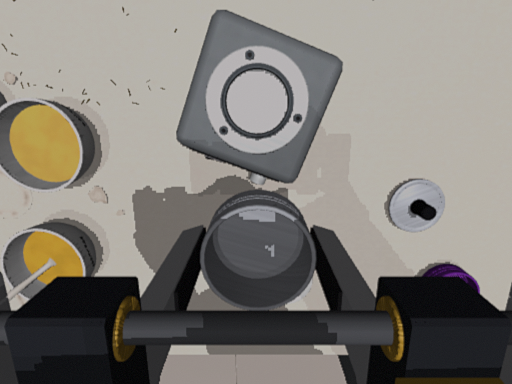

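The seat ring is at (257,100), fitted centre (0.5847, 0.3477). The pan is held level at (258,250). Move over the seat and lower.

Request:
send_rows(fingers=[-1,-1,-1,-1,-1,-1,-1,-1,-1,-1], offset=[[0.9,-0.03,0],[1.8,-0.03,0],[2.06,-0.03,0.3],[2.06,-0.03,1],[2.06,-0.03,1.7],[2.06,-0.03,2.2],[2.06,-0.03,2.4],[2.06,-0.03,2.55],[2.06,-0.03,2.7],[2.06,-0.03,2.78]], rotation=[[0,0,0],[0,0,0],[0,0,0],[0,0,0],[0,0,0],[0,0,0],[0,0,0],[0,0,0],[0,0,0],[0,0,0]])

```text
clock: 7.15
position: [0.5842, 0.3475, 0.0605]
orientation: [1.0, -0.0, 0.0, -0.0]
force: [-0.3, 0.4, -0.8]
grip_width: 0.669
finger_force: 25.0
```

Request:
send_rows(fingers=[-1,-1,-1,-1,-1,-1,-1,-1,-1,-1], offset=[[0,0,0.03],[0,0,0.05],[0,0,0.05],[0,0,0.05],[0,0,0.05],[0,0,0.05],[0,0,0.05],[0,0,0.05],[0,0,0.05],[0,0,0.05]], rotation=[[0,0,0],[0,0,0],[0,0,0],[0,0,0],[0,0,0],[0,0,0],[0,0,0],[0,0,0],[0,0,0],[0,0,0]])

```text
clock: 8.15
position: [0.5842, 0.3475, 0.0591]
orientation: [1.0, -0.0, 0.0, -0.0]
force: [-3.4, -2.8, 6.2]
grip_width: 0.663
finger_force: 25.0
```

Request:
send_rows(fingers=[0.5,1,1,1,1,1,1,1,1,1], offset=[[0,0,0],[0,0,0],[0,0,0],[0,0,-0.5],[0,0,-1.5],[0,0,-2.5],[0,0,-3.5],[0,0,-3.5],[0,0,-3.5],[0,0,-3.5]], rotation=[[0,0,0],[0,0,0],[0,0,0],[0,0,0],[0,0,0],[0,0,0],[0,0,0],[0,0,0],[0,0,0],[0,0,0]])

```text
clock: 9.15
position: [0.5836, 0.3472, 0.1966]
orientation: [1.0, -0.0, -0.001, 0.001]
force: [0.1, 0.7, -1.3]
grip_width: 0.998
finger_force: 0.0
```

```bash
cat >> h.py <<'E'
def plane(m,d,c,z):
    """rim: circle and tilt (deg)"""
    W=world(m,d);r=np.hypot(W[...,0]-c[0],W[...,1]-c[1])
    k=(abs(W[...,2]-z)<.004)&(r<.033)&(r>.026);P=W[k]
    q=np.linalg.lstsq(np.c_[P[:,:2]-c,np.ones(len(P))],P[:,2],rcond=None)[0]
    return ring(m,d,c,q[2],.0025,.034),'z',q[2].round(4),'tilt',np.degrees(q[:2]).round(1)
E
python3 - <<'E'
from h import *
m,s,p,d=shot('w3');np.save('w3.npy',d)
print(s['clock'],s['position'])
print(plane(m,d,np.array([.5847,.3477]),.085))
E
```

```text
9.15 [0.58364218 0.34719323 0.19657709]
((array([0.5842, 0.3483, 0.0295, 0.5838, 0.3484, 0.0312, 0.0853]), 618), 'z', np.float64(0.0849), 'tilt', array([ 0.3, -0.2]))
```

Request:
send_rows(fingers=[1,1,1,1,1,1,1,1,1,1], offset=[[-0.3,1.1,0],[-0.7,2.2,0],[-1,3.3,0],[-1.4,4.4,0],[-1.7,5.5,0],[-2,6.6,0],[-2.4,7.7,0],[-2.75,8.78,0.5],[-2.75,8.78,1],[-2.75,8.78,1]], rotation=[[0,0,0],[0,0,0],[0,0,0],[0,0,0],[0,0,0],[0,0,0],[0,0,0],[0,0,0],[0,0,0],[0,0,0]])

```text
clock: 10.2
position: [0.4724, -0.0045, 0.1557]
orientation: [1.0, -0.001, -0.002, -0.0]
force: [-0.3, -0.1, 0.7]
grip_width: 0.996
finger_force: 0.0
```

```bash
python3 - <<'E'
from h import *
m,s,p,d=shot('w4')
print(s['clock'],s['position'],np.abs(s['joint_vel']).max())
print(plane(m,d,np.array([.474,-.004]),.028)); print(sense()['position'])
E
```

```text
10.2 [ 0.47237167 -0.00454865  0.1556669 ] 0.0672957866514268
((array([ 0.4739, -0.004 ,  0.0295,  0.4735, -0.0039,  0.0312,  0.0283]), 551), 'z', np.float64(0.028), 'tilt', array([0.6, 0.2]))
[ 0.47333235 -0.00382672  0.15720581]
```

Request:
send_rows(fingers=[1,1,1,1,1,0.3,-1,-1,-1,-1], offset=[[0,0,1],[0,0,2],[0,0,3],[0,0,3.5],[0,0,3.7],[0,0,3.7],[0,0,3.7],[0,0,3.7],[0,0,3.7],[0,0,3.7]], rotation=[[0,0,0],[0,0,0],[0,0,0],[0,0,0],[0,0,0],[0,0,0],[0,0,0],[0,0,0],[0,0,0],[0,0,0]])

```text
clock: 11.25
position: [0.4745, -0.0038, 0.0111]
orientation: [1.0, -0.0, 0.001, 0.0]
force: [-1.0, 0.6, 6.0]
grip_width: 0.66
finger_force: 25.0
```

Request:
send_rows(fingers=[-1,-1,-1,-1,-1,-1,-1,-1,-1,-1], offset=[[0,0,-0.5],[0,0,-1.5],[0,0,-2.5],[0.3,-1,-3.5],[0.6,-2,-4],[0.9,-3,-4],[1.2,-4,-4],[1.5,-5,-4],[1.8,-6,-4],[2.2,-7,-4]], rotation=[[0,0,0],[0,0,0],[0,0,0],[0,0,0],[0,0,0],[0,0,0],[0,0,0],[0,0,0],[0,0,0],[0,0,0]])

```text
clock: 12.25
position: [0.562, 0.278, 0.1705]
orientation: [1.0, 0.0, 0.0, -0.0]
force: [0.6, -1.2, -0.7]
grip_width: 0.659
finger_force: 25.0
```

Request:
send_rows(fingers=[-1,-1,-1,-1,-1,-1,-1,-1,-1,-1], offset=[[0.3,-0.9,0],[0.55,-1.8,0],[0.55,-1.8,0],[0.55,-1.8,0],[0.55,-1.8,0],[0.55,-1.8,0.5],[0.55,-1.8,1],[0.55,-1.8,1.2],[0.55,-1.8,1.2],[0.55,-1.8,1.2]], rotation=[[0,0,0],[0,0,0],[0,0,0],[0,0,0],[0,0,0],[0,0,0],[0,0,0],[0,0,0],[0,0,0],[0,0,0]])

```text
clock: 13.25
position: [0.5845, 0.348, 0.1235]
orientation: [1.0, -0.0, 0.001, -0.0]
force: [1.1, -0.7, -0.9]
grip_width: 0.658
finger_force: 25.0
```

```bash
python3 - <<'E'
from h import *
m,s,p,d=shot('w5')
print(s['clock'],s['position'],s['orientation'],s['force'],s['grip_width'])
c=s['position'];print(plane(m,d,c[:2],c[2]+.017))
E
```

```text
13.25 [0.58446878 0.3479633  0.12345649] [ 9.99999737e-01 -3.49363498e-04  5.70989947e-04 -2.80140974e-04] [ 1.08623016 -0.67193695 -0.88929301] 0.6579410423419763
((array([0.5842, 0.3485, 0.0296, 0.5856, 0.3481, 0.0336, 0.1404]), 1971), 'z', np.float64(0.14), 'tilt', array([0.5, 0. ]))
```

Request:
send_rows(fingers=[-1,-1,-1,-1,-1,-1,-1,-1,-1,-1], offset=[[0,0,0.3],[0,0,0.45],[0,0,0.55],[0,0,0.65],[0,0,0.75],[0,0,0.82],[0,0,0.86],[0,0,0.86],[0,0,0.86],[0,0,0.86]], rotation=[[0,0,0],[0,0,0],[0,0,0],[0,0,0],[0,0,0],[0,0,0],[0,0,0],[0,0,0],[0,0,0],[0,0,0]])

```text
clock: 14.3
position: [0.5843, 0.3483, 0.09]
orientation: [1.0, -0.0, 0.001, -0.0]
force: [-7.4, -3.3, 15.9]
grip_width: 0.657
finger_force: 25.0
```

Request:
send_rows(fingers=[0.5,1,1,1,1,1,1,1,1,1], offset=[[0,0,0],[0,0,0],[0,0,0],[0,0,-0.5],[0,0,-1.5],[0,0,-2.5],[0,0,-3],[0,0,-3],[0,0,-3],[0,0,-3]], rotation=[[0,0,0],[0,0,0],[0,0,0],[0,0,0],[0,0,0],[0,0,0],[0,0,0],[0,0,0],[0,0,0],[0,0,0]])

```text
clock: 15.3
position: [0.5836, 0.348, 0.2058]
orientation: [1.0, -0.0, -0.001, 0.001]
force: [0.3, 0.4, -1.3]
grip_width: 1.003
finger_force: 0.0
```

```bash
python3 - <<'E'
from h import *
m,s,p,d=shot('w6')
print(s['clock'],s['position'],s['orientation'])
print(plane(m,d,np.array([.5842,.3483]),.107))
E
```

```text
15.3 [0.58359435 0.3479779  0.20581737] [ 9.99998984e-01 -9.94246195e-05 -1.26838278e-03  6.43670854e-04]
((array([0.5834, 0.349 , 0.0295, 0.5831, 0.3491, 0.0312, 0.1073]), 671), 'z', np.float64(0.1069), 'tilt', array([0.7, 0.1]))
```

Request:
send_rows(fingers=[1,1,1,1,1,1,1,1,1,1], offset=[[-0.3,1.1,0],[-0.6,2.2,0],[-0.9,3.3,0],[-1.2,4.4,0],[-1.5,5.5,0],[-1.8,6.6,0],[-2,7.7,0],[-2.2,8.8,0],[-2.4,9.9,0],[-2.5,11,0]], rotation=[[0,0,0],[0,0,0],[0,0,0],[0,0,0],[0,0,0],[0,0,0],[0,0,0],[0,0,0],[0,0,0],[0,0,0]])

```text
clock: 16.35
position: [0.4829, -0.0933, 0.2072]
orientation: [1.0, -0.0, -0.001, -0.0]
force: [1.1, 1.0, 0.6]
grip_width: 0.999
finger_force: 0.0
```

Request:
send_rows(fingers=[1,1,1,1,1,1,1,1,1,1], offset=[[-0.07,0.8,0],[-0.07,1.8,0],[-0.07,1.8,0.7],[-0.07,1.8,1.5],[-0.07,1.8,1.5],[-0.07,1.8,1.5],[-0.07,1.8,1.5],[-0.07,1.8,1.5],[-0.07,1.8,1.5],[-0.07,1.8,1.5]], rotation=[[0,0,0],[0,0,0],[0,0,0],[0,0,0],[0,0,0],[0,0,0],[0,0,0],[0,0,0],[0,0,0],[0,0,0]])

```text
clock: 17.35
position: [0.4813, -0.1637, 0.1483]
orientation: [1.0, -0.0, 0.0, 0.0]
force: [-0.5, -0.3, -0.5]
grip_width: 1.006
finger_force: 0.0
```

```bash
python3 - <<'E'
from h import *
m,s,p,d=shot('w7')
print(s['clock'],s['position'])
print(plane(m,d,np.array([.481,-.164]),.028),ring(m,d,np.array([.368,-.3037]),.028))
E
```

```text
17.35 [ 0.48132357 -0.16373037  0.14834699]
((array([ 0.481 , -0.1645,  0.0295,  0.4807, -0.1644,  0.0312,  0.0282]), 582), 'z', np.float64(0.0279), 'tilt', array([0.6, 0.1])) (array([ 0.3698, -0.3046,  0.0284,  0.3823, -0.319 ,  0.0231,  0.0278]), 150)
```

Request:
send_rows(fingers=[1,1,1,1,1,0.3,-1,-1,-1,-1], offset=[[0,0.02,1],[0,0.02,2],[0,0.02,3],[0,0.02,3.3],[0,0.02,3.42],[0,0.02,3.42],[0,0.02,3.42],[0,0.02,3.42],[0,0.02,3.42],[0,0.02,3.42]], rotation=[[0,0,0],[0,0,0],[0,0,0],[0,0,0],[0,0,0],[0,0,0],[0,0,0],[0,0,0],[0,0,0],[0,0,0]])

```text
clock: 18.4
position: [0.4815, -0.1647, 0.0118]
orientation: [1.0, -0.0, 0.001, 0.0]
force: [-0.5, 0.6, 6.5]
grip_width: 0.656
finger_force: 25.0
```

Request:
send_rows(fingers=[-1,-1,-1,-1,-1,-1,-1,-1,-1,-1], offset=[[0,0,-0.5],[0,0,-1.5],[0,0,-2.5],[0.2,-1,-3.5],[0.4,-2,-4],[0.6,-3,-4.4],[0.8,-4,-4.4],[1,-5,-4.4],[1.2,-6,-4.4],[1.4,-7,-4.4]], rotation=[[0,0,0],[0,0,0],[0,0,0],[0,0,0],[0,0,0],[0,0,0],[0,0,0],[0,0,0],[0,0,0],[0,0,0]])

```text
clock: 19.4
position: [0.5372, 0.1171, 0.1872]
orientation: [1.0, -0.0, 0.0, -0.0]
force: [0.4, -0.6, -0.4]
grip_width: 0.654
finger_force: 25.0
```

Request:
send_rows(fingers=[-1,-1,-1,-1,-1,-1,-1,-1,-1,-1], offset=[[0.2,-1,0],[0.4,-2,0],[0.6,-3,0],[0.8,-4,0],[1,-5,0],[1.17,-5.83,0],[1.17,-5.83,0],[1.17,-5.83,0.5],[1.17,-5.83,1],[1.17,-5.83,1]], rotation=[[0,0,0],[0,0,0],[0,0,0],[0,0,0],[0,0,0],[0,0,0],[0,0,0],[0,0,0],[0,0,0],[0,0,0]])

```text
clock: 20.4
position: [0.583, 0.3475, 0.1442]
orientation: [1.0, -0.0, -0.002, 0.001]
force: [0.2, -0.1, -1.1]
grip_width: 0.651
finger_force: 25.0
```

```bash
python3 - <<'E'
from h import *
m,s,p,d=shot('w8')
c=s['position'];print(s['clock'],c,s['force'],s['grip_width']);print(plane(m,d,c[:2],c[2]+.0165),sense()['position'])
E
```

```text
20.4 [0.5829579  0.34752751 0.14415718] [ 0.24740447 -0.10205821 -1.11674574] 0.6511248993815641
((array([0.5829, 0.3481, 0.0295, 0.5842, 0.3476, 0.0336, 0.1604]), 1909), 'z', np.float64(0.1601), 'tilt', array([ 0.3, -0. ])) [0.58365022 0.34785104 0.14621574]
```

Request:
send_rows(fingers=[-1,-1,-1,-1,-1,-1,-1,-1,-1,-1], offset=[[0,0,0.2],[0,0,0.4],[0,0,0.5],[0,0,0.6],[0,0,0.7],[0,0,0.78],[0,0,0.85],[0,0,0.87],[0,0,0.87],[0,0,0.87]], rotation=[[0,0,0],[0,0,0],[0,0,0],[0,0,0],[0,0,0],[0,0,0],[0,0,0],[0,0,0],[0,0,0],[0,0,0]])

```text
clock: 21.45
position: [0.5842, 0.3487, 0.1128]
orientation: [1.0, -0.0, 0.0, -0.0]
force: [-2.7, -1.9, 5.9]
grip_width: 0.655
finger_force: 25.0
```

Request:
send_rows(fingers=[0.5,1,1,1,1,1,1,1,1,1], offset=[[0,0,0],[0,0,0],[0,0,0],[0,0,-0.5],[0,0,-1.5],[0,0,-2.5],[0,0,-2.8],[0,0,-2.8],[0,0,-2.8],[0,0,-2.8]], rotation=[[0,0,0],[0,0,0],[0,0,0],[0,0,0],[0,0,0],[0,0,0],[0,0,0],[0,0,0],[0,0,0],[0,0,0]])

```text
clock: 22.45
position: [0.5836, 0.3484, 0.222]
orientation: [1.0, -0.0, -0.001, 0.001]
force: [0.2, -0.3, -0.0]
grip_width: 1.0
finger_force: 0.0
```

```bash
python3 - <<'E'
from h import *
m,s,p,d=shot('w9')
print(s['clock'],s['position'])
print(plane(m,d,np.array([.5836,.3488]),.129))
E
```

```text
22.45 [0.5836043  0.34835599 0.22197535]
((array([0.5836, 0.3494, 0.0295, 0.5832, 0.3493, 0.0313, 0.1292]), 691), 'z', np.float64(0.1289), 'tilt', array([ 0.4, -0. ]))
```

Request:
send_rows(fingers=[1,1,1,1,1,1,1,1,1,1], offset=[[-0.3,1.1,0],[-0.6,2.2,0],[-0.9,3.3,0],[-1.2,4.4,0],[-1.5,5.5,0],[-1.8,6.6,0],[-2.1,7.7,0],[-2.4,8.8,0],[-2.7,9.9,0],[-3,11,0]], rotation=[[0,0,0],[0,0,0],[0,0,0],[0,0,0],[0,0,0],[0,0,0],[0,0,0],[0,0,0],[0,0,0],[0,0,0]])

```text
clock: 23.5
position: [0.4629, -0.0928, 0.2235]
orientation: [1.0, -0.0, -0.001, -0.0]
force: [0.7, 0.1, 0.4]
grip_width: 1.0
finger_force: 0.0
```

Request:
send_rows(fingers=[1,1,1,1,1,1,1,1,1,1], offset=[[-0.4,1,0],[-0.8,2,0],[-1.2,3,0],[-1.7,4,0],[-2.2,5,0.3],[-2.39,5.31,0.8],[-2.39,5.31,1.2],[-2.39,5.31,1.6],[-2.39,5.31,1.6],[-2.39,5.31,1.6]], rotation=[[0,0,0],[0,0,0],[0,0,0],[0,0,0],[0,0,0],[0,0,0],[0,0,0],[0,0,0],[0,0,0],[0,0,0]])

```text
clock: 24.5
position: [0.3683, -0.3036, 0.1602]
orientation: [1.0, -0.0, -0.0, -0.0]
force: [-0.3, 0.2, 0.5]
grip_width: 1.001
finger_force: 0.0
```

```bash
python3 - <<'E'
from h import *
m,s,p,d=shot('w10')
print(s['clock'],s['position'])
print(plane(m,d,np.array([.3683,-.3037]),.028),sense()['position'])
E
```

```text
24.5 [ 0.36829331 -0.30360964  0.16022538]
((array([ 0.3681, -0.3043,  0.0295,  0.3676, -0.3043,  0.0312,  0.0282]), 542), 'z', np.float64(0.0279), 'tilt', array([ 0.7, -0.2])) [ 0.3685203  -0.30374784  0.1607095 ]
```

Request:
send_rows(fingers=[1,1,1,1,1,0.3,-1,-1,-1,-1], offset=[[0,0.01,1],[0,0.01,2],[0,0.01,3],[0,0.01,3.5],[0,0.01,3.72],[0,0.01,3.72],[0,0.01,3.72],[0,0.01,3.72],[0,0.01,3.72],[0,0.01,3.72]], rotation=[[0,0,0],[0,0,0],[0,0,0],[0,0,0],[0,0,0],[0,0,0],[0,0,0],[0,0,0],[0,0,0],[0,0,0]])

```text
clock: 25.55
position: [0.3687, -0.3045, 0.0123]
orientation: [1.0, -0.0, 0.001, 0.001]
force: [-0.9, 0.8, 7.0]
grip_width: 0.665
finger_force: 25.0
```

Request:
send_rows(fingers=[-1,-1,-1,-1,-1,-1,-1,-1,-1,-1], offset=[[0,0,-0.5],[0,0,-1.5],[0,0,-2.5],[0.3,-1,-3.5],[0.6,-2,-4.4],[0.9,-3,-4.9],[1.2,-4,-4.9],[1.5,-5,-4.9],[1.8,-6,-4.9],[2.1,-7,-4.9]], rotation=[[0,0,0],[0,0,0],[0,0,0],[0,0,0],[0,0,0],[0,0,0],[0,0,0],[0,0,0],[0,0,0],[0,0,0]])

```text
clock: 26.55
position: [0.4525, -0.0224, 0.2079]
orientation: [1.0, -0.0, 0.0, 0.0]
force: [0.5, -1.5, -0.2]
grip_width: 0.662
finger_force: 25.0
```

Request:
send_rows(fingers=[-1,-1,-1,-1,-1,-1,-1,-1,-1,-1], offset=[[0.3,-1,0],[0.7,-2,0],[1,-3,0],[1.4,-4,0],[1.8,-5,0],[2.1,-6,0],[2.5,-7,0],[2.8,-8,0],[3.1,-9,0],[3.29,-9.33,0]], rotation=[[0,0,0],[0,0,0],[0,0,0],[0,0,0],[0,0,0],[0,0,0],[0,0,0],[0,0,0],[0,0,0],[0,0,0]])

```text
clock: 27.55
position: [0.5837, 0.3523, 0.2068]
orientation: [1.0, 0.001, -0.0, -0.0]
force: [-0.3, -0.7, -1.3]
grip_width: 0.663
finger_force: 25.0
```

```bash
python3 - <<'E'
from h import *
m,s,p,d=shot('w11')
c=s['position'];print(s['clock'],c,s['force'],s['grip_width']);print(plane(m,d,c[:2],c[2]+.016))
s=sense();print(s['position'],np.abs(s['joint_vel']).max())
E
```

```text
27.55 [0.58368297 0.35231698 0.20678653] [-0.25063518 -0.71509144 -1.26660449] 0.6626399711816975
((array([0.5835, 0.3529, 0.0296, 0.5852, 0.3523, 0.0337, 0.2224]), 1955), 'z', np.float64(0.2222), 'tilt', array([0.4, 0.1]))
[0.58417505 0.35244086 0.20647824] 0.10788465984373699
```

Request:
send_rows(fingers=[-1,-1,-1,-1,-1,-1,-1,-1,-1,-1], offset=[[0,0.05,0.4],[0,0.09,0.8],[0,0.09,1.1],[0,0.09,1.1],[0,0.09,1.1],[0,0.09,1.1],[0,0.09,1.1],[0,0.09,1.1],[0,0.09,1.1],[0,0.09,1.1]], rotation=[[0,0,0],[0,0,0],[0,0,0],[0,0,0],[0,0,0],[0,0,0],[0,0,0],[0,0,0],[0,0,0],[0,0,0]])

```text
clock: 28.6
position: [0.5841, 0.3455, 0.1636]
orientation: [1.0, -0.0, 0.0, -0.0]
force: [-0.7, 0.5, -0.7]
grip_width: 0.662
finger_force: 25.0
```

Request:
send_rows(fingers=[-1,-1,-1,-1,-1,-1,-1,-1,-1,-1], offset=[[0,-0.08,0],[0,-0.08,0.1],[0,-0.08,0.2],[0,-0.08,0.3],[0,-0.08,0.4],[0,-0.08,0.5],[0,-0.08,0.6],[0,-0.08,0.68],[0,-0.08,0.72],[0,-0.08,0.72]], rotation=[[0,0,0],[0,0,0],[0,0,0],[0,0,0],[0,0,0],[0,0,0],[0,0,0],[0,0,0],[0,0,0],[0,0,0]])

```text
clock: 29.6
position: [0.5842, 0.3486, 0.1354]
orientation: [1.0, -0.0, 0.0, -0.0]
force: [-1.4, -2.1, 4.9]
grip_width: 0.664
finger_force: 25.0
```

Seated at the expected height with light contact. Release, rise and look.

Request:
send_rows(fingers=[0.5,1,1,1,1,1,1,1,1,1], offset=[[0,0,0],[0,0,0],[0,0,0],[0,0,-0.5],[0,0,-1.5],[0,0,-2.5],[0,0,-2.8],[0,0,-2.8],[0,0,-2.8],[0,0,-2.8]], rotation=[[0,0,0],[0,0,0],[0,0,0],[0,0,0],[0,0,0],[0,0,0],[0,0,0],[0,0,0],[0,0,0],[0,0,0]])

```text
clock: 30.6
position: [0.5836, 0.3484, 0.2444]
orientation: [1.0, -0.0, -0.001, 0.001]
force: [0.1, -0.7, -0.1]
grip_width: 0.999
finger_force: 0.0
```

```bash
python3 - <<'E'
from h import *
m,s,p,d=shot('w12')
print(s['clock'],s['position'])
print(plane(m,d,np.array([.5836,.349]),.151))
E
```

```text
30.6 [0.58363026 0.34840974 0.24436552]
((array([0.5835, 0.3494, 0.0295, 0.583 , 0.3495, 0.0311, 0.1512]), 693), 'z', np.float64(0.1509), 'tilt', array([0.5, 0. ]))
```

Request:
send_rows(fingers=[1,1,1,1,1,1,1,1,0,0], offset=[[-0.6,1,0],[-1.2,2,0],[-1.8,3,0],[-2.4,4,0],[-2.77,4.51,0.6],[-2.77,4.51,1.5],[-2.77,4.51,2.2],[-2.77,4.51,2.6],[-2.77,4.51,2.6],[-2.77,4.51,2.6]], rotation=[[0,0,0],[0,0,0],[0,0,0],[0,0,0],[0,0,0],[0,0,0],[0,0,0],[0,0,0],[0,0,0],[0,0,0]])

```text
clock: 31.65
position: [0.4732, 0.1683, 0.1428]
orientation: [1.0, -0.0, -0.0, 0.0]
force: [-0.4, -0.9, 0.9]
grip_width: 0.866
finger_force: 0.0
```

```bash
python3 - <<'E'
from h import *
m,s,p,d=shot('w13');np.save('w13.npy',d)
print(s['clock'],s['position'],s['grip_width'])
W=world(m,d);c=np.array([.4732,.1683]);r=np.hypot(W[...,0]-c[0],W[...,1]-c[1])
for lo,hi,R in [(.009,.014,.04),(.033,.04,.02)]:
    P=W[(W[...,2]>lo)&(W[...,2]<hi)&(r<R)];print(len(P),np.median(P,0).round(4),cv2.minEnclosingCircle(P[:,:2].astype(np.float32)))
print(sense()['position'])
E
```

```text
31.65 [0.47322197 0.16826452 0.14278461] 0.8655301733091181
2470 [0.4759 0.1685 0.0108] ((0.47301894426345825, 0.168099045753479), 0.031276263296604156)
227 [0.4735 0.1685 0.0363] ((0.47313255071640015, 0.16857215762138367), 0.008328474126756191)
[0.47353646 0.16837245 0.14334421]
```

Request:
send_rows(fingers=[0,0,0,0,0,-0.5,-1,-1,-1,-1], offset=[[0,0,1],[0,0,2],[0,0,2.7],[0,0,3],[0,0,3.13],[0,0,3.13],[0,0,3.13],[0,0,3.13],[0,0,3.13],[0,0,3.13]], rotation=[[0,0,0],[0,0,0],[0,0,0],[0,0,0],[0,0,0],[0,0,0],[0,0,0],[0,0,0],[0,0,0],[0,0,0]])

```text
clock: 32.7
position: [0.4736, 0.1683, 0.0181]
orientation: [1.0, -0.0, 0.001, -0.0]
force: [-0.7, -0.9, 6.0]
grip_width: 0.165
finger_force: 25.0
```

Request:
send_rows(fingers=[-1,-1,-1,-1,-1,-1,-1,-1,-1,-1], offset=[[0,0,0],[0,0,0],[0,0,-0.5],[0,0,-1.5],[0,0,-2.5],[0,0,-3.5],[0,0,-4.5],[0,0,-5],[0,0,-5],[0,0,-5]], rotation=[[0,0,0],[0,0,0],[0,0,0],[0,0,0],[0,0,0],[0,0,0],[0,0,0],[0,0,0],[0,0,0],[0,0,0]])

```text
clock: 33.7
position: [0.4729, 0.1682, 0.2166]
orientation: [1.0, -0.0, -0.0, 0.0]
force: [-0.1, -0.7, -1.1]
grip_width: 0.162
finger_force: 25.0
```

Request:
send_rows(fingers=[-1,-1,-1,-1,-1,-1,-1,-1,-1,-1], offset=[[0.5,-0.8,0],[1,-1.6,0],[1.5,-2.5,0],[2.1,-3.4,0],[2.5,-4.1,0],[2.77,-4.51,0],[2.77,-4.51,0.3],[2.77,-4.51,0.6],[2.77,-4.51,0.6],[2.77,-4.51,0.6]], rotation=[[0,0,0],[0,0,0],[0,0,0],[0,0,0],[0,0,0],[0,0,0],[0,0,0],[0,0,0],[0,0,0],[0,0,0]])

```text
clock: 34.7
position: [0.5838, 0.3479, 0.193]
orientation: [1.0, -0.0, -0.0, 0.0]
force: [-0.5, -0.5, -0.9]
grip_width: 0.161
finger_force: 25.0
```

```bash
python3 - <<'E'
from h import *
m,s,p,d=shot('w14')
c=s['position'];print(s['clock'],c,s['force'])
W=world(m,d);r=np.hypot(W[...,0]-c[0],W[...,1]-c[1]);k=(abs(W[...,2]-(c[2]-.006))<.005)&(r<.034);P=W[k]
print(cv2.minEnclosingCircle(P[:,:2].astype(np.float32)),np.median(P[:,2]))
q=np.linalg.lstsq(np.c_[P[:,:2]-c[:2],np.ones(len(P))],P[:,2],rcond=None)[0];print(q[2],np.degrees(q[:2]))
print(sense()['position'])
E
```

```text
34.7 [0.58378289 0.34786363 0.19304578] [-0.5010952  -0.5391827  -0.94848322]
((0.5831477046012878, 0.34848132729530334), 0.031295742839574814) 0.18534609267030255
0.18548779602596288 [-0.1398588   0.02559578]
[0.58402329 0.34806036 0.19381986]
```

View pics/w14.png

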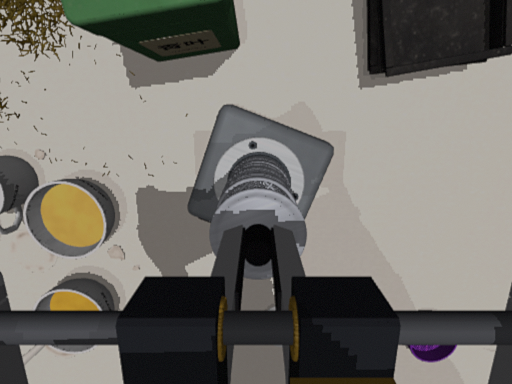

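The lid is level over the nest at (258,225), with the stack upright below it. Lower it.

Request:
send_rows(fingers=[-1,-1,-1,-1,-1,-1,-1,-1,-1,-1], offset=[[0.01,-0.01,0.2],[0.01,-0.01,0.35],[0.01,-0.01,0.45],[0.01,-0.01,0.55],[0.01,-0.01,0.63],[0.01,-0.01,0.7],[0.01,-0.01,0.75],[0.01,-0.01,0.78],[0.01,-0.01,0.78],[0.01,-0.01,0.78]], rotation=[[0,0,0],[0,0,0],[0,0,0],[0,0,0],[0,0,0],[0,0,0],[0,0,0],[0,0,0],[0,0,0],[0,0,0]])

```text
clock: 35.75
position: [0.5847, 0.3491, 0.1631]
orientation: [1.0, -0.0, 0.001, -0.0]
force: [-1.6, -0.9, 5.7]
grip_width: 0.165
finger_force: 25.0
```

Exactly at the expected height. Open partway, rise and move back to check.

Request:
send_rows(fingers=[-0.3,0,0,0,0,0,0,0,0,0], offset=[[0,0,0],[0,0,0],[0,0,0],[0,0,-0.4],[0,0,-1],[0,0,-1.8],[0,0,-2.5],[-0.8,0,-2.5],[-1.6,0,-2.5],[-2,0,-2.5]], rotation=[[0,0,0],[0,0,0],[0,0,0],[0,0,0],[0,0,0],[0,0,0],[0,0,0],[0,0,0],[0,0,0],[0,0,0]])

```text
clock: 36.75
position: [0.5027, 0.3492, 0.2625]
orientation: [1.0, 0.0, 0.0, -0.0]
force: [1.1, 0.2, 0.6]
grip_width: 0.502
finger_force: 0.0
```

```bash
python3 - <<'E'
from h import *
m,s,p,d=shot('w15')
print(s['clock'],s['position'])
c=np.array([.584,.349]);W=world(m,d);r=np.hypot(W[...,0]-c[0],W[...,1]-c[1]);k=(abs(W[...,2]-.157)<.005)&(r<.034);P=W[k]
print(len(P),cv2.minEnclosingCircle(P[:,:2].astype(np.float32)),np.median(P[:,2]))
q=np.linalg.lstsq(np.c_[P[:,:2]-c,np.ones(len(P))],P[:,2],rcond=None)[0];print(q[2],np.degrees(q[:2]))
q,_=capture('scene')
print([(l,np.round(spot_point(l,'scene')[0]['at'],3)) for l in ['tasting_cup','cup_lid']])
im=np.hstack([p[:,100:420],cv2.resize(q[190:290,60:180],(320,267))[:384] if 0 else cv2.resize(q[170:290,60:160],(320,384))])
cv2.imwrite('pics/fin.png',im[...,::-1])
E
```

```text
36.75 [0.50265385 0.34915813 0.26251565]
3816 ((0.583500325679779, 0.3499462604522705), 0.031313084065914154) 0.15579400887265377
0.15585347934760735 [-0.0291748   0.05282075]
[('tasting_cup', array([ 0.609, -0.075, -0.   ])), ('cup_lid', array([ 0.379,  0.313, -0.   ]))]
```

View pics/fin.png

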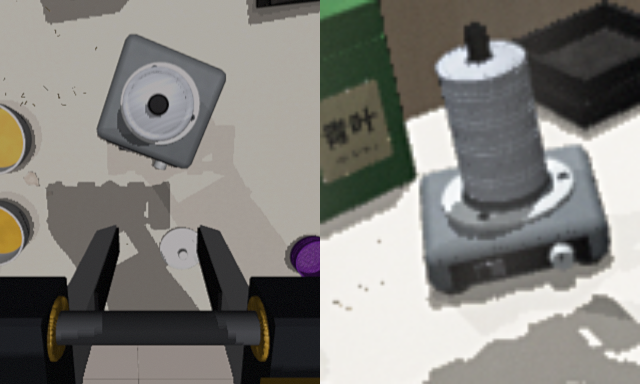

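The nest stands straight and closed: lid at (158,104) in the left view, a clean gap-free column in the right. The lid is level at the full seating height, and the cup and its lid haven't moved.

```bash
python3 -c "from rig import *;print(sign_off())"
```

```text
the job is handed in; nothing more can be done
None
```

The nest is built and handed in at about 37 s: pan in the shaker's ring, then the fine, medium and coarse sieves, then the steel lid. Each part measured level and at its full seating height, and the cup and porcelain lid are still where they stood.

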